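# Hold the label printer's sprung lid just below its balance point

### The arm

A 6-joint arm with a two-finger parallel gripper is mounted at the origin on a cart in front of the work surface, level with it; the furniture and walls round the work are solid. World frame = base frame: x ahead of the robot, y to its left, z up, the work surface at z = 0. Lengths are in m, angles in rad, forces in N, time in s.
With the tool pointing down it reaches from about 0.25 to 0.775 m from the base axis. Payload 4 kg.
Tool frame: the origin (TCP) lies midway between the tips of the shut fingers; the grasp point (between the pads) lies 19 mm behind it; z points along the fingers, y is the line along which they close (so a half turn about z gives the same grasp; the last joint's range is limited). The gripper opens to 85 mm and grips with 20 to 120 N. Pads are 22 mm wide; open, the fingers measure 114 mm over their backs; the gripper's body (76 mm by 85 mm) begins 54 mm behind the grasp point. The pads swing forward as they close: fully open they stand 13 mm farther back than shut.
Start: joints at [-1.228, 0.087, 1.371, -0, 1.684, -0.103], TCP at [0.237, -0.496, 0.231] pointing down, gripper open.
Joint ranges: [-3.1, 3.1], [-0.76, 2.03], [0.27, 2.55], [-1.08, 4.22], [0.17, 2.65], [-2.57, 2.57]. Speed limits (rad/s): [2.79, 2.79, 3.14, 3.14, 3.14, 3.14].

### API

Orientations are given as a unit quaternion [w, x, y, z].
In Python, from rig import get_obs, eyes, workorder gives the robot as it stands.
- The arm moves only by the tool move_arm, never from a script. Its arguments are lists of equal length, an entry for each row: "translation": the shift along the tool's x, y, z in mm, a list of three; "turn": the turn, a rotation vector about the tool's x, y, z in degrees, a list of three; "claw": the finger opening in mm, from 0 to 85.4. A call has 1 to 20 rows; each row shifts and turns the commanded pose from where the row before left it, along the tool's axes as they then stand; what a row does not reach is not made up. A row lasts 1/12 s, in which the tool goes at most 41.7 mm and 7.16 degrees, less where a joint would pass 70% of its speed; a pose out of reach is approached as far as the arm can. A call is refused whole if a number of a shift passes 41.7 or a number of a turn 7.16, either way. A call with a gripper value outside its range is refused whole. The fingers move at their own pace and stop on an object; "force" is the grip in N (left out, the last holds). Time passes only in rows, so rows that do not move let the fingers close. It gives the time, the measured TCP pose, the force, the opening and the grip force at its end, in the units of the state.
- get_obs(): the state, without advancing time (a new reading comes with each control period).
- eyes.read_camera(name): name is "scene" or "top"; returns the picture (480x640x3 uint8, red, green, blue); there is no depth.
- eyes.calibration(name): a dict with "fx", "fy", "cx", "cy" (pixels), "k1" (the pictures are not rectified: a ray, as slopes to the right and down, at radius r is drawn at 1 + k1 r^2 times it, then the intrinsics apply), "eye" and "rotation" of the camera in the world. Camera axes: x right, y up, looking along -z (the intrinsics and any distortion apply to the point x, -y, -z); pixel columns grow to the right and rows downward; lengths in m; the calibration is good to about 2 mm. A picture is of the moment at which its call begins. calibration takes no time and is no camera call.
- workorder.hand_in(): hands the job in; it is judged then, once.
The state is a dict: "t": time; "joint_positions": joint angles; "qvel": joint speeds; "joint_torque": joint torques, N m; "tcp_pos": TCP position; "tool_rot": TCP orientation; "force": force on the tool from outside, world axes, zero at the start; "wrist_torque": the same for the moment, N m; "opening": opening from 0.0 (shut) to 1.0 (fully open); "finger_force": force on a finger pad.
Only numpy, scipy, OpenCV 4.12 (cv2) and the standard library are available. Lean on these libraries where they do the work, as an engineer would, in place of code of your own. Each camera call takes 0.05 s, during which the arm holds its last target. There are 200 camera calls.

### The job

New springs have just been fitted to the lid of the label printer and its stay still has to be hooked on. Push the printer's open cartridge door shut until it clicks home on its catch, so that the print head parks; then take the lid by its bar handle and raise it past its balance point (about 46 degrees open, where the springs begin to lift it by themselves) without letting them throw it wide open. Ease it back and finish while still holding the handle, with the lid kept still just below the balance point, the door still shut and the bottle, label roll and tin beside the printer left where they stand.

Things in the scene. Friction and masses are not known exactly. Their poses are not given: they have to be found in the camera images.
- printer: the desktop label printer, bolted down: off-white and dark grey, 155 deep x 270 wide x 132-138 mm high; origin under the centre of its footprint on the table; x points to its back, y to its left (as seen from its front), z up. Seen from the front, the left 165 mm is the roll bay under the dark sprung lid; the right 105 mm is the cartridge tower (flat top 132 mm high, small control panel on it) with the dark cartridge door in its front. The front face is at x = -78 mm
- lid_angle (a joint): opening angle of the lid (rad): 0 shut (at the start), stop at 1.40. The lid (157 mm wide, runs 144 mm forward from a level hinge at the back) weighs 0.92 kg and has preloaded torsion springs: below 0.80 rad (46 degrees, the balance point) it falls shut when let go, above it the springs throw it open. At the handle it takes about 1.5 N up to lift from shut and under 1 N within 0.3 rad of the balance point
- lid_hinge (a point): a point on the lid's hinge line (along the printer's y), straight behind the middle of the handle; 122 mm above the table; does not move with the lid
- lid_bar (a point): the middle of the lid's bar handle: a round aluminium bar 12 mm thick and 90 mm long, parallel to the hinge line, carried at both ends by 10 mm thick arms, in front of the lid's front edge with a clear gap of 36 mm between bar and lid; free above, below and in front. It swings with the lid at 186 mm from the hinge line; shut it is 126 mm above the table and stands 120 mm in front of the printer's origin. The frame turns with the lid
- printer_lid: the lid with its bar handle; origin on the hinge line at point lid_hinge; shut, its axes are the printer's (x to the back), and they turn with it
- door_angle (a joint): opening angle of the cartridge door (rad): 0 shut and seated, grows as it swings out to the front; hinge upright at its right edge. It stays where it is left until about 0.15 rad, where a striker on its inside meets a sprung roller catch; about 5 N at the free edge pushes it over the catch, after which it snaps to 0 and stays
- door_edge (a point): on the outer face of the door at its free (left) edge, half-way up. The door is a dark panel 92 wide x 96 high x 10 mm thick, its lower edge 20 mm and its top edge 116 mm above the table; the frame turns with the door: -x is out of the outer face, y from hinge to free edge
- door_hinge (a point): on the door's hinge axis, half-way up the door, in the plane of the door's inner face; the frame turns with the door
- bottle_a_mid (a point): bystander: amber spray bottle with green label, 44 mm across, 150 mm high, beside the printer on its left; this point is its centre
- spare_roll_mid (a point): bystander: spare roll of green labels, 60 mm across, 74 mm high, standing upright beside the printer on its left, behind the bottle; this point is its centre
- balm_mid (a point): bystander: round white tin, 90 mm across, 32 mm high, to the right of the printer; this point is its centre

How it is judged:
By the outcome, as a careful person would: the job done as asked, in the order asked, and still so for the second after the job is handed in, while the arm keeps its last pose, push and grip.
It also fails if it takes over 51 s, if anything falls off the work surface, if the arm or the gripper's body presses on something with over 40 N, if the wrist force passes 120 N, or if a joint passes its speed limit or range.

## Working session

There is one attempt and no reset: what is moved stays moved. The work goes in short steps, Python scripts to look and compute and a tool call to move; the robot and the scene stay as the last step left them, time stands still between calls to the robot, and variables do not carry over. Pictures are saved under pics/ and viewed, at most 10 in all, crops included, and the job is handed in when it is done.

Besides the shell and the picture viewer there is one more tool, called in YAML: its name, and indented under it one key for each argument. move_arm: Moves the arm, as the interface text tells. Its arguments: {"type":"object","properties":{"translation":{"type":"array"},"turn":{"type":"array"},"claw":{"type":"array"},"force":{"type":"number"}},"required":["translation","turn","claw"]}

```bash
mkdir -p pics; ls; python3 - <<'E'
from rig import get_obs, eyes
import cv2
for n in ("scene","top"):
    cv2.imwrite(f"pics/{n}0.png",eyes.read_camera(n)[:,:,::-1]); print(eyes.calibration(n))
print(get_obs())
E
```

```text
pics
{'fx': 617.3049853733247, 'fy': 617.3049853733247, 'cx': 321.5298501932484, 'cy': 243.09609386623262, 'k1': 0.0007567449542406553, 'eye': array([-0.41126433,  0.97528161,  0.747398  ]), 'rotation': array([-0.37590139, -0.21277175,  0.45140209,  0.78080886])}
{'fx': 552.737028775325, 'fy': 552.737028775325, 'cx': 321.8286460087129, 'cy': 246.19220760135926, 'k1': -0.16194804171707905, 'eye': array([0.40061258, 0.25481039, 1.27006011]), 'rotation': array([ 0.7088326 ,  0.03106708, -0.01498994, -0.70453281])}
{'t': 0.1, 'joint_positions': array([-1.22811991e+00,  8.78952203e-02,  1.37213509e+00,  3.20864981e-05,
        1.68360979e+00, -1.03106102e-01]), 'qvel': array([ 0.00092469, -0.00172012, -0.00367876,  0.00149961,  0.00079708,
       -0.00088196]), 'joint_torque': array([ 2.53177306e-03, -3.53013325e+01, -3.14219463e+01, -1.21334965e-04,
        7.96156382e-03,  6.88254872e-06]), 'tcp_pos': array([ 0.23698744, -0.49581495,  0.23023224]), 'tool_rot': array([-1.01829132e-03,  9.75261506e-01,  2.21051911e-01, -1.06504773e-04]), 'force': array([ 0.9147261 , -0.47266742, -0.30392771]), 'wrist_torque': array([ 0.04583425, -0.05050141, -0.0758024 ]), 'finger_force': 0.0, 'opening': 1.001101515002382}
```

View pics/scene0.png

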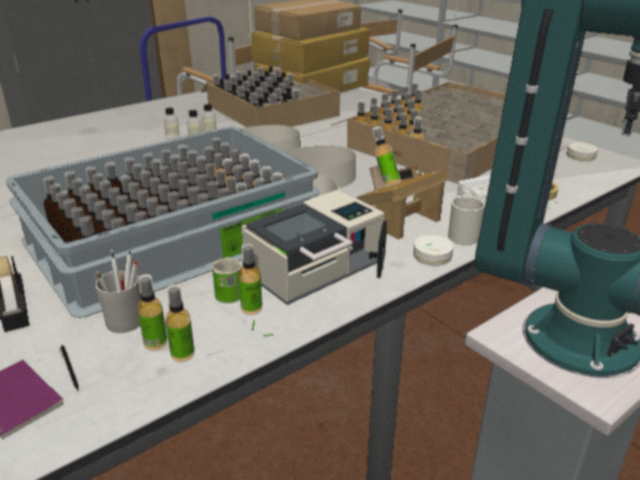

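View pics/top0.png

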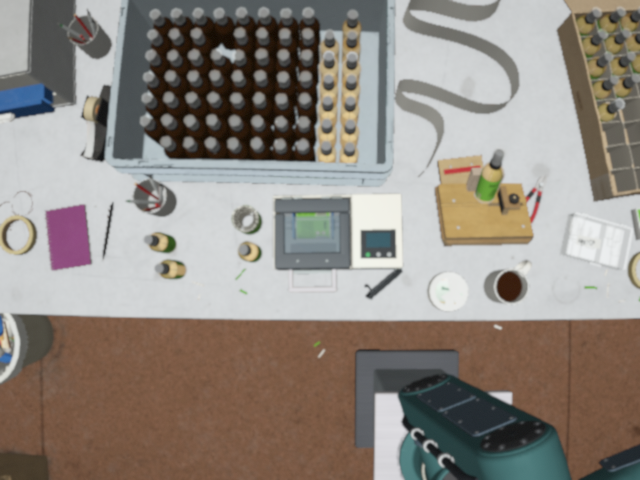

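The top view shows the printer at px (275–402, 195–270), the handle near (314,280), the door open at about 60° near (383,283), the bottle at (249,252), the roll at (245,219) and the tin at (448,291). I'll zoom in on both views.

```bash
cat > h.py <<'E'
import numpy as np, cv2
from rig import get_obs, eyes
from scipy.spatial.transform import Rotation as R
def ray(n,u,v):
    c=eyes.calibration(n); d=np.array([(u-c['cx'])/c['fx'],(v-c['cy'])/c['fy']]); s=d.copy()
    for _ in range(20): s=d/(1+c['k1']*(s@s))
    q=c['rotation']; r=R.from_quat([q[1],q[2],q[3],q[0]])
    return c['eye'], r.apply([s[0],-s[1],-1])
def onz(n,u,v,z):
    e,d=ray(n,u,v); return e+d*(z-e[2])/d[2]
def proj(n,p):
    c=eyes.calibration(n); q=c['rotation']; r=R.from_quat([q[1],q[2],q[3],q[0]])
    x=r.inv().apply(np.array(p)-c['eye']); s=np.array([x[0],-x[1]])/-x[2]; s=s*(1+c['k1']*(s@s))
    return s*c['fx']+[c['cx'],c['cy']]
def crop(n,x0,y0,w,h,k,out,img=None):
    im=eyes.read_camera(n)[:,:,::-1] if img is None else img
    cv2.imwrite(out,cv2.resize(im[y0:y0+h,x0:x0+w],None,fx=k,fy=k,interpolation=cv2.INTER_CUBIC))
E
python3 - <<'E'
from h import *
crop("top",265,185,200,130,4,"pics/t1.png",cv2.imread("pics/top0.png"))
crop("scene",225,180,180,130,4,"pics/s1.png",cv2.imread("pics/scene0.png"))
E
```

```text
(no output)
```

View pics/t1.png

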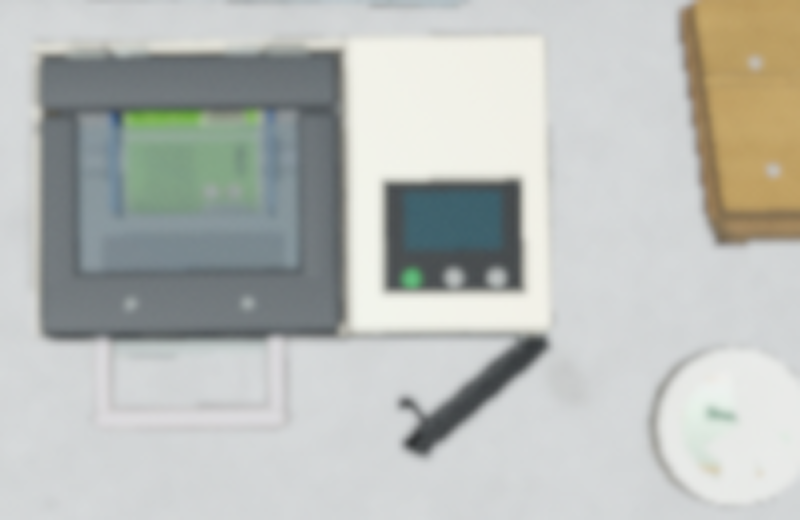

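View pics/s1.png

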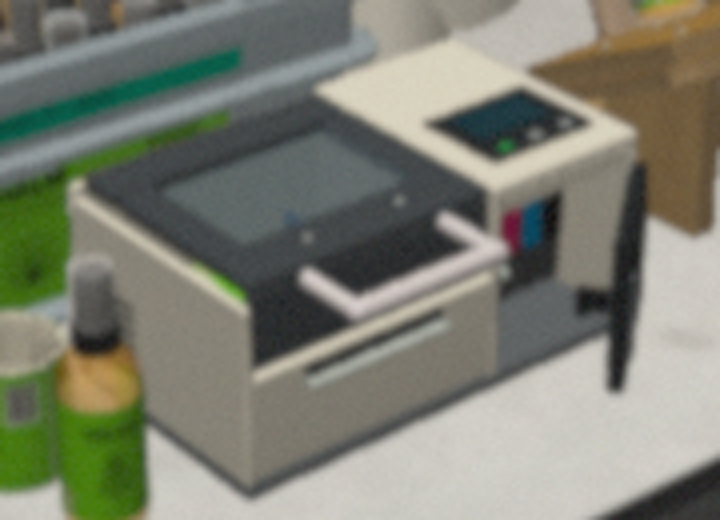

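```bash
python3 - <<'E'
from h import *
P=lambda a,b,z: print((a,b),onz("top",265+a/4,185+b/4,z).round(4))
for a,b,z in [(545,35,.132),(550,330,.132),(345,37,.132),(348,333,.132),(97,417,.126),(286,419,.126),(191,418,.126),(545,340,.116),(428,455,.116),(405,445,.116),(42,335,.138)]: P(a,b,z)
for a,b,z in [(249,252,.14),(245,219,.074),(448,291,.032)]: print(onz("top",a,b,z).round(3))
# scene check: bar ends at z=.126
for a,b in [(355,310),(505,252)]: print(onz("scene",225+a/4,180+b/4,.126).round(4))
print(onz("scene",225+252/4,180+493/4,0).round(4))
print(onz("scene",225+637/4,180+165/4,.116).round(4))
E
```

```text
(545, 35) [0.585  0.1165 0.132 ]
(550, 330) [0.4317 0.1145 0.132 ]
(345, 37) [0.5833 0.2205 0.132 ]
(348, 333) [0.4296 0.2186 0.132 ]
(97, 417) [0.3855 0.3479 0.126 ]
(286, 419) [0.3852 0.2502 0.126 ]
(191, 418) [0.3854 0.2993 0.126 ]
(545, 340) [0.4269 0.1151 0.116 ]
(428, 455) [0.3668 0.1761 0.116 ]
(405, 445) [0.3719 0.1881 0.116 ]
(42, 335) [0.4275 0.3757 0.138 ]
[0.461 0.431 0.14 ]
[0.537 0.451 0.074]
[ 0.382 -0.001  0.032]
[0.3864 0.3471 0.126 ]
[0.3837 0.2534 0.126 ]
[0.4388 0.3733 0.    ]
[0.4232 0.1232 0.116 ]
```

move_arm:
  translation:
    - [0, 0, 0]
    - [0, 0, 0]
    - [0, 0, 0]
    - [0, 0, 0]
    - [0, 0, 0]
    - [0, 0, 0]
    - [0, 0, 0]
    - [0, 0, 0]
    - [0, 0, 0]
    - [41, 12, 0]
    - [41, 12, 0]
    - [41, 12, 0]
    - [41, 12, 0]
    - [41, 12, 0]
    - [41, 12, 0]
    - [41, 12, 0]
    - [41, 12, 0]
    - [41, 12, 0]
    - [41, 12, 0]
  turn:
    - [0, 0, -7.16]
    - [0, 0, -7.16]
    - [0, 0, -7.16]
    - [0, 0, -7.16]
    - [0, 0, -7.16]
    - [0, 0, -7.16]
    - [0, 0, -7.16]
    - [0, 0, -7.16]
    - [0, 0, -7.16]
    - [0, 0, 0]
    - [0, 0, 0]
    - [0, 0, 0]
    - [0, 0, 0]
    - [0, 0, 0]
    - [0, 0, 0]
    - [0, 0, 0]
    - [0, 0, 0]
    - [0, 0, 0]
    - [0, 0, 0]
  claw: [0, 0, 0, 0, 0, 0, 0, 0, 0, 0, 0, 0, 0, 0, 0, 0, 0, 0, 0]
  force: 30

```text
t: 1.68
tcp_pos: [0.3541, -0.0944, 0.231]
tool_rot: [0.0, 0.707, 0.707, 0.0]
force: [0.1, 0.3, 0.1]
opening: 0.003
finger_force: 0.0
```

move_arm:
  translation:
    - [36, -6, 0]
    - [36, -6, 0]
    - [36, -6, 0]
    - [36, -6, 0]
    - [36, -6, 0]
    - [36, -6, 0]
    - [36, -6, 0]
    - [0, 0, 30]
    - [0, 0, 30]
    - [0, 0, 30]
    - [0, 0, 30]
    - [0, 0, 30]
    - [0, 0, 0]
  turn:
    - [0, 0, 0]
    - [0, 0, 0]
    - [0, 0, 0]
    - [0, 0, 0]
    - [0, 0, 0]
    - [0, 0, 0]
    - [0, 0, 0]
    - [0, 0, 0]
    - [0, 0, 0]
    - [0, 0, 0]
    - [0, 0, 0]
    - [0, 0, 0]
    - [0, 0, 0]
  claw: [0, 0, 0, 0, 0, 0, 0, 0, 0, 0, 0, 0, 0]

```text
t: 2.77
tcp_pos: [0.3071, 0.1541, 0.0749]
tool_rot: [-0.003, 0.707, 0.707, -0.006]
force: [-1.0, -1.9, -0.9]
opening: 0.002
finger_force: 0.0
```

```bash
python3 - <<'E'
from h import *
a=eyes.read_camera("top")[:,:,::-1];b=eyes.read_camera("scene")[:,:,::-1]
crop("",275,190,160,125,4,"pics/t2.png",a); crop("",275,120,160,150,3,"pics/x.png",b)
A=cv2.imread("pics/t2.png")[:440];B=cv2.imread("pics/x.png")
cv2.imwrite("pics/t2.png",np.hstack([cv2.resize(A,(420,290)),cv2.resize(B,(370,290))]))
E
```

```text
(no output)
```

View pics/t2.png

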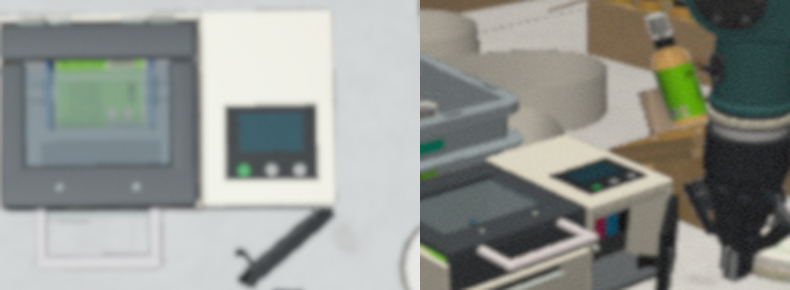

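The tool is at the robot side of the door, clear of both door and handle. I'll push now.

move_arm:
  translation:
    - [0, 0, 0]
    - [3, 8, 0]
    - [3, 8, 0]
    - [3, 8, 0]
    - [3, 8, 0]
    - [3, 8, 0]
    - [3, 8, 0]
    - [3, 8, 0]
    - [3, 8, 0]
    - [0, 0, 0]
  turn:
    - [0, 0, 0]
    - [0, 0, 0]
    - [0, 0, 0]
    - [0, 0, 0]
    - [0, 0, 0]
    - [0, 0, 0]
    - [0, 0, 0]
    - [0, 0, 0]
    - [0, 0, 0]
    - [0, 0, 0]
  claw: [0, 0, 0, 0, 0, 0, 0, 0, 0, 0]

```text
t: 3.7
tcp_pos: [0.378, 0.1801, 0.0813]
tool_rot: [0.0, 0.707, 0.707, 0.0]
force: [-0.5, -0.3, -0.4]
opening: -0.001
finger_force: 0.0
```

move_arm:
  translation:
    - [0, 3, 0]
    - [0, 3, 0]
    - [0, 3, 0]
    - [0, 3, 0]
    - [0, 3, 0]
    - [0, 3, 0]
    - [0, 0, 0]
  turn:
    - [0, 0, 0]
    - [0, 0, 0]
    - [0, 0, 0]
    - [0, 0, 0]
    - [0, 0, 0]
    - [0, 0, 0]
    - [0, 0, 0]
  claw: [0, 0, 0, 0, 0, 0, 0]

```text
t: 4.28
tcp_pos: [0.395, 0.1795, 0.0814]
tool_rot: [0.0, 0.707, 0.707, 0.0]
force: [-0.9, 0.1, 0.4]
opening: 0.0
finger_force: 0.0
```

move_arm:
  translation:
    - [0, 2, 0]
    - [0, 2, 0]
    - [0, 2, 0]
    - [0, 2, 0]
    - [0, 0, 0]
  turn:
    - [0, 0, 0]
    - [0, 0, 0]
    - [0, 0, 0]
    - [0, 0, 0]
    - [0, 0, 0]
  claw: [0, 0, 0, 0, 0]

```text
t: 4.7
tcp_pos: [0.4, 0.1795, 0.0812]
tool_rot: [-0.002, 0.707, 0.707, -0.002]
force: [-9.4, -0.6, 5.5]
opening: -0.002
finger_force: 0.0
```

```bash
python3 - <<'E'
from h import *
b=eyes.read_camera("scene")[:,:,::-1]
crop("",290,160,130,110,5,"pics/s3.png",b)
E
```

```text
(no output)
```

View pics/s3.png

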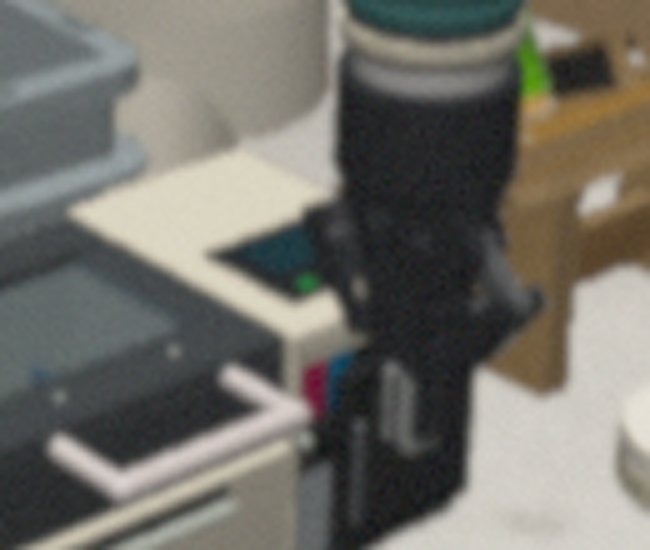

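The door is almost shut, but the finger knuckle may be touching the tower's top edge, since the force has an upward part. I'll back off, raise the tool 17 mm, and push nearer the free edge.

move_arm:
  translation:
    - [0, -10, 0]
    - [0, -10, 0]
    - [8, 0, -17]
    - [0, 0, 0]
    - [0, 5, 0]
    - [0, 5, 0]
    - [0, 4, 0]
    - [0, 2, 0]
    - [0, 0, 0]
    - [0, 0, 0]
  turn:
    - [0, 0, 0]
    - [0, 0, 0]
    - [0, 0, 0]
    - [0, 0, 0]
    - [0, 0, 0]
    - [0, 0, 0]
    - [0, 0, 0]
    - [0, 0, 0]
    - [0, 0, 0]
    - [0, 0, 0]
  claw: [0, 0, 0, 0, 0, 0, 0, 0, 0, 0]

```text
t: 5.58
tcp_pos: [0.3984, 0.1873, 0.0978]
tool_rot: [-0.0, 0.707, 0.707, -0.001]
force: [0.2, -0.5, 0.5]
opening: -0.002
finger_force: 0.0
```

move_arm:
  translation:
    - [0, 2, 0]
    - [0, 2, 0]
    - [0, 2, 0]
    - [0, 0, 0]
    - [0, 0, 0]
  turn:
    - [0, 0, 0]
    - [0, 0, 0]
    - [0, 0, 0]
    - [0, 0, 0]
    - [0, 0, 0]
  claw: [0, 0, 0, 0, 0]

```text
t: 6.0
tcp_pos: [0.4046, 0.1875, 0.0983]
tool_rot: [0.0, 0.707, 0.707, 0.0]
force: [-1.1, -0.2, -0.3]
opening: -0.002
finger_force: 0.0
```

move_arm:
  translation:
    - [0, 2, 0]
    - [0, 2, 0]
    - [0, 0, 0]
    - [0, 0, 0]
  turn:
    - [0, 0, 0]
    - [0, 0, 0]
    - [0, 0, 0]
    - [0, 0, 0]
  claw: [0, 0, 0, 0]

```text
t: 6.33
tcp_pos: [0.4086, 0.1875, 0.0983]
tool_rot: [0.0, 0.707, 0.707, 0.0]
force: [1.0, -0.2, -0.2]
opening: -0.002
finger_force: 0.0
```

move_arm:
  translation:
    - [0, 2, 0]
    - [0, 2, 0]
    - [0, 0, 0]
    - [0, 0, 0]
  turn:
    - [0, 0, 0]
    - [0, 0, 0]
    - [0, 0, 0]
    - [0, 0, 0]
  claw: [0, 0, 0, 0]

```text
t: 6.67
tcp_pos: [0.4105, 0.1876, 0.0982]
tool_rot: [-0.002, 0.707, 0.707, -0.002]
force: [-6.4, 1.0, 3.9]
opening: 0.0
finger_force: 3.3
```

move_arm:
  translation:
    - [0, 2, 0]
    - [0, 1.5, 0]
    - [0, 0, 0]
    - [0, 0, 0]
  turn:
    - [0, 0, 0]
    - [0, 0, 0]
    - [0, 0, 0]
    - [0, 0, 0]
  claw: [0, 0, 0, 0]

```text
t: 7.0
tcp_pos: [0.4107, 0.1877, 0.0982]
tool_rot: [-0.004, 0.707, 0.707, -0.005]
force: [-15.4, 0.1, 10.5]
opening: 0.001
finger_force: 8.2
```

move_arm:
  translation:
    - [0, -20, 0]
    - [0, -40, 0]
    - [0, -40, 0]
    - [0, 0, 0]
  turn:
    - [0, 0, 0]
    - [0, 0, 0]
    - [0, 0, 0]
    - [0, 0, 0]
  claw: [0, 0, 0, 0]

```text
t: 7.33
tcp_pos: [0.3092, 0.1867, 0.0962]
tool_rot: [-0.002, 0.706, 0.708, -0.003]
force: [-0.4, 0.1, -0.9]
opening: -0.001
finger_force: 0.0
```

```bash
python3 - <<'E'
from h import *
a=eyes.read_camera("top")[:,:,::-1];b=eyes.read_camera("scene")[:,:,::-1]
crop("",335,220,80,80,5,"pics/t4.png",a); crop("",320,190,80,80,5,"pics/x.png",b)
cv2.imwrite("pics/t4.png",np.hstack([cv2.imread("pics/t4.png"),cv2.imread("pics/x.png")]))
E
```

```text
(no output)
```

View pics/t4.png

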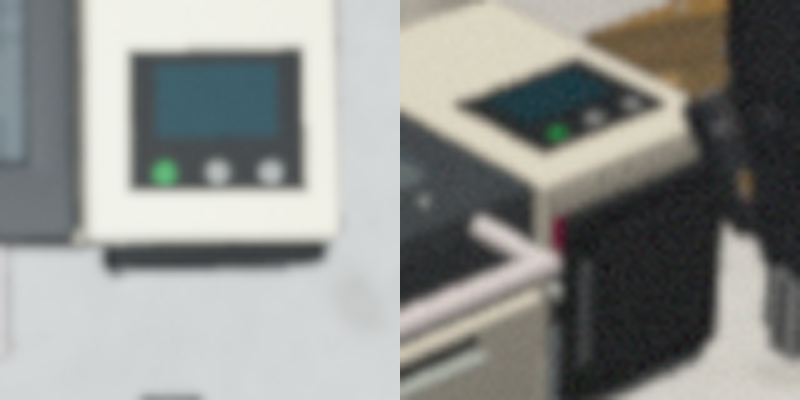

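```bash
python3 - <<'E'
from h import *
for u,v in [(335+107/5,220+268/5),(335+325/5,220+262/5)]: print(onz("top",u,v,.116))
for u,v in [(335+80/5,220+243/5),(335+337/5,220+241/5)]: print(onz("top",u,v,.132))
E
```

```text
[0.41894648 0.20882471 0.116     ]
[0.42188912 0.11774329 0.116     ]
[0.42891403 0.22061008 0.132     ]
[0.43026207 0.11467939 0.132     ]
```

The door's outer face measures within about 0.02 rad of shut, but the knuckle may have been on the tower. I'll tilt the tool forward, which I need for the bar anyway, and confirm the door by pushing with the fingertips.

move_arm:
  translation:
    - [0, 0, 0]
    - [0, 0, 0]
    - [0, 0, 0]
    - [0, 0, 0]
    - [0, 0, 0]
    - [0, 0, 0]
    - [0, 0, 0]
  turn:
    - [-7, 0, 0]
    - [-7, 0, 0]
    - [-7, 0, 0]
    - [-7, 0, 0]
    - [-7, 0, 0]
    - [-7, 0, 0]
    - [0, 0, 0]
  claw: [0, 0, 0, 0, 0, 0, 0]

```text
t: 8.02
tcp_pos: [0.3122, 0.1872, 0.0933]
tool_rot: [0.253, 0.658, 0.663, 0.251]
force: [-1.5, -0.2, -2.0]
opening: -0.001
finger_force: 0.0
```

```bash
python3 - <<'E'
from h import *
print(get_obs())
E
```

```text
{'t': 8.0167, 'joint_positions': array([ 0.82461589, -0.66872642,  2.37900968, -0.62599461,  0.98692551,
        1.05000905]), 'qvel': array([-0.10802504,  0.04670236, -0.11753347,  0.19539449,  0.0501939 ,
       -0.27251837]), 'joint_torque': array([  1.21081956,  -7.23790213, -35.86324453,  -3.59819569,
        -2.36574925,   1.432865  ]), 'tcp_pos': array([0.31217633, 0.18716048, 0.09331127]), 'tool_rot': array([0.2529461 , 0.65795863, 0.66347087, 0.25082885]), 'force': array([-1.51722347, -0.17423702, -2.02506201]), 'wrist_torque': array([ 0.00586578,  0.44847582, -0.02136336]), 'finger_force': 0.0, 'opening': -0.0009356189705505212}
```

move_arm:
  translation:
    - [0, 10, 13.6]
    - [0, 10, 13.6]
    - [0, 10, 13.6]
    - [0, 10, 13.6]
    - [0, 7, 8]
    - [0, 1.5, 1.4]
    - [0, 1.5, 1.4]
    - [0, 1.5, 1.4]
    - [0, 1.5, 1.4]
    - [0, 0, 0]
    - [0, 0, 0]
  turn:
    - [0, 0, 0]
    - [0, 0, 0]
    - [0, 0, 0]
    - [0, 0, 0]
    - [0, 0, 0]
    - [0, 0, 0]
    - [0, 0, 0]
    - [0, 0, 0]
    - [0, 0, 0]
    - [0, 0, 0]
    - [0, 0, 0]
  claw: [0, 0, 0, 0, 0, 0, 0, 0, 0, 0, 0]

```text
t: 8.93
tcp_pos: [0.4006, 0.1877, 0.0833]
tool_rot: [0.253, 0.66, 0.66, 0.253]
force: [1.2, -0.1, -0.7]
opening: 0.003
finger_force: 0.0
```

move_arm:
  translation:
    - [0, 3, 2.7]
    - [0, 3, 2.7]
    - [0, 1.5, 1.4]
    - [0, 1.5, 1.4]
    - [0, 0, 0]
    - [0, 0, 0]
  turn:
    - [0, 0, 0]
    - [0, 0, 0]
    - [0, 0, 0]
    - [0, 0, 0]
    - [0, 0, 0]
    - [0, 0, 0]
  claw: [0, 0, 0, 0, 0, 0]

```text
t: 9.43
tcp_pos: [0.413, 0.1874, 0.0829]
tool_rot: [0.253, 0.661, 0.66, 0.253]
force: [0.2, 0.5, 0.5]
opening: -0.0
finger_force: 0.0
```

move_arm:
  translation:
    - [0, 1.5, 1.4]
    - [0, 1.5, 1.4]
    - [0, 0, 0]
    - [0, 1.5, 1.4]
    - [0, 1.5, 1.4]
    - [0, 0, 0]
    - [0, 0, 0]
  turn:
    - [0, 0, 0]
    - [0, 0, 0]
    - [0, 0, 0]
    - [0, 0, 0]
    - [0, 0, 0]
    - [0, 0, 0]
    - [0, 0, 0]
  claw: [0, 0, 0, 0, 0, 0, 0]

```text
t: 10.02
tcp_pos: [0.4201, 0.1875, 0.0825]
tool_rot: [0.252, 0.661, 0.66, 0.252]
force: [-14.8, 0.8, 9.4]
opening: 0.002
finger_force: 8.1
```

move_arm:
  translation:
    - [0, 1, 1]
    - [0, 0, 0]
    - [0, -15, -14]
    - [0, -25, -23]
    - [0, -25, -23]
    - [0, 0, 0]
  turn:
    - [0, 0, 0]
    - [0, 0, 0]
    - [0, 0, 0]
    - [0, 0, 0]
    - [0, 0, 0]
    - [0, 0, 0]
  claw: [0, 0, 0, 0, 0, 0]

```text
t: 10.52
tcp_pos: [0.3303, 0.1883, 0.0827]
tool_rot: [0.252, 0.659, 0.662, 0.253]
force: [-0.1, -0.6, -0.8]
opening: -0.002
finger_force: 0.0
```

```bash
python3 - <<'E'
from h import *
a=eyes.read_camera("top")[:,:,::-1];b=eyes.read_camera("scene")[:,:,::-1]
cv2.imwrite("pics/ta.png",a);cv2.imwrite("pics/sa.png",b)
crop("",335,255,80,28,5,"pics/t5.png",a); crop("",320,200,80,80,5,"pics/x.png",b)
A=cv2.imread("pics/t5.png");B=cv2.imread("pics/x.png")
A=np.vstack([A,np.zeros((B.shape[0]-A.shape[0],400,3),np.uint8)])
cv2.imwrite("pics/t5.png",np.hstack([A,B]))
# door bottom edge line in top: per column last dark pixel
g=cv2.GaussianBlur(cv2.cvtColor(a,cv2.COLOR_BGR2GRAY),(3,3),0).astype(float)
P=[]
for u in range(360,397):
    col=g[268:285,u]; k=np.argmax(np.diff(col)); 
    d=np.diff(col); s=slice(max(k-2,0),k+3); v=268+.5+(np.arange(len(d))[s]*d[s]).sum()/d[s].sum()
    P.append(onz("top",u,v,.116)[:2])
P=np.array(P); print(np.polyfit(P[:,1],P[:,0],1),P[0],P[-1])
P=[]
for u in range(357,397):
    col=g[262:275,u]; d=-np.diff(col); k=np.argmax(d); s=slice(max(k-2,0),k+3); v=262.5+(np.arange(len(d))[s]*d[s]).sum()/d[s].sum()
    P.append(onz("top",u,v,.132)[:2])
P=np.array(P); print(np.polyfit(P[:,1],P[:,0],1))
E
```

```text
[-0.03148475  0.42504041] [0.41904112 0.20131648] [0.42199494 0.12612004]
[-0.02408889  0.43469076]
```

View pics/t5.png

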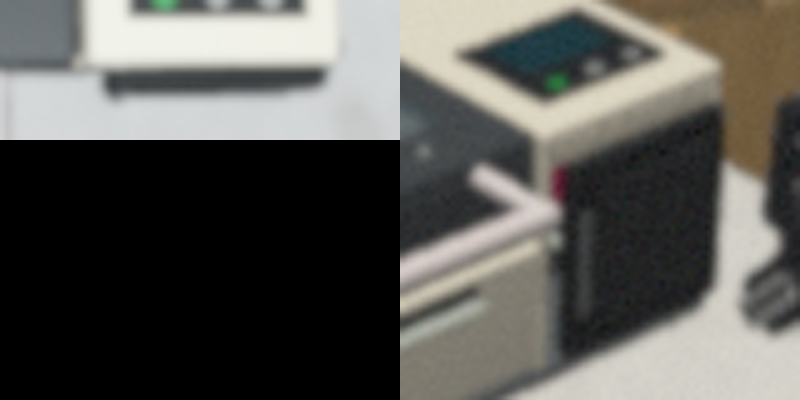

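The door's face is parallel to the printer front within 0.01 rad, so it is shut and seated. Next is the bar.

move_arm:
  translation:
    - [0, 13, -14.3]
    - [0, 13, -14.3]
    - [0, 13, -14.3]
    - [0, 13, -14.3]
    - [28, 5, 4]
    - [28, 5, 4]
    - [28, 5, 4]
    - [28, 4, 4]
    - [0, 0, 0]
    - [0, 0, 0]
    - [0, 0, 0]
  turn:
    - [0, 0, 0]
    - [0, 0, 0]
    - [0, 0, 0]
    - [0, 0, 0]
    - [0, 0, 0]
    - [0, 0, 0]
    - [0, 0, 0]
    - [0, 0, 0]
    - [0, 0, 0]
    - [0, 0, 0]
    - [0, 0, 0]
  claw: [32, 32, 32, 32, 32, 32, 32, 32, 32, 32, 32]

```text
t: 11.53
tcp_pos: [0.3601, 0.2987, 0.1613]
tool_rot: [0.254, 0.661, 0.66, 0.252]
force: [0.1, 0.1, 0.2]
opening: 0.375
finger_force: 0.0
```

```bash
cat > w.py <<'E'
from h import *
import sys
o=get_obs(); q=o['tool_rot']; r=R.from_quat([q[1],q[2],q[3],q[0]])
B=np.array([.386,.299,.126])
print(o['tcp_pos'],o['joint_positions'].round(2)); print(r.as_matrix().round(3)); print("bar in tool mm",(r.inv().apply(B-o['tcp_pos'])*1e3).round(1))
E
python3 w.py; python3 - <<'E'
from h import *
a=eyes.read_camera("top")[:,:,::-1];b=eyes.read_camera("scene")[:,:,::-1]
crop("",270,230,100,75,4,"pics/t6.png",a); crop("",270,190,100,75,4,"pics/x.png",b)
cv2.imwrite("pics/t6.png",np.hstack([cv2.imread("pics/t6.png"),cv2.imread("pics/x.png")]))
E
```

```text
[0.3600865  0.29874035 0.16132867] [ 0.95 -0.35  2.06 -0.68  1.06  1.18]
[[ 0.002  0.745  0.667]
 [ 1.    -0.    -0.003]
 [-0.002  0.667 -0.745]]
bar in tool mm [ 0.4 -4.3 43.6]
```

View pics/t6.png

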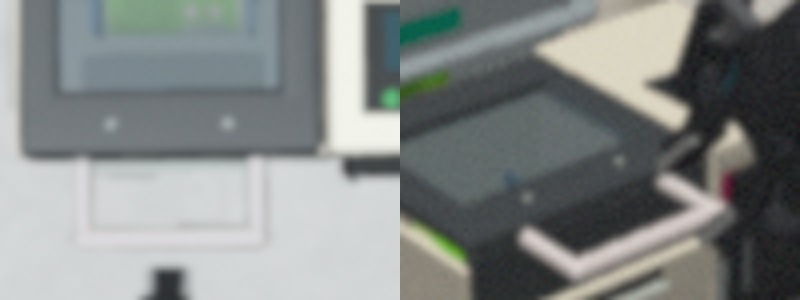

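The top view shows the open fingers at (168,285) in the crop, centred on the bar, whose middle is at (172,237). I'll advance along the tool axis.

move_arm:
  translation:
    - [0, -2, 9.5]
    - [0, -1, 9.5]
    - [0, -1, 9.5]
    - [0, 0, 9.5]
    - [0, 0, 9.5]
    - [0, 0, 9.5]
    - [0, 0, 0]
    - [0, 0, 0]
  turn:
    - [0, 0, 0]
    - [0, 0, 0]
    - [0, 0, 0]
    - [0, 0, 0]
    - [0, 0, 0]
    - [0, 0, 0]
    - [0, 0, 0]
    - [0, 0, 0]
  claw: [32, 32, 32, 32, 32, 32, 32, 32]

```text
t: 12.3
tcp_pos: [0.3947, 0.299, 0.116]
tool_rot: [0.253, 0.661, 0.66, 0.252]
force: [-0.2, -0.0, 0.1]
opening: 0.375
finger_force: 0.0
```

```bash
python3 w.py
```

```text
[0.39474946 0.29898598 0.11598114] [ 0.87 -0.25  2.09 -0.7   0.91  1.2 ]
[[ 0.001  0.745  0.667]
 [ 1.     0.    -0.002]
 [-0.002  0.667 -0.745]]
bar in tool mm [ -0.    0.2 -13.3]
```

move_arm:
  translation:
    - [0, 0, 2]
    - [0, 0, 0]
    - [0, 0, 0]
    - [0, 0, 0]
    - [0, 0, 0]
    - [0, 0, 0]
  turn:
    - [0, 0, 0]
    - [0, 0, 0]
    - [0, 0, 0]
    - [0, 0, 0]
    - [0, 0, 0]
    - [0, 0, 0]
  claw: [18, 12, 8, 5, 5, 5]
  force: 40

```text
t: 12.8
tcp_pos: [0.3972, 0.3, 0.1174]
tool_rot: [0.254, 0.66, 0.66, 0.254]
force: [6.8, -0.1, -0.4]
opening: 0.123
finger_force: 38.9
```

move_arm:
  translation:
    - [0, 1, 0.5]
    - [0, 1.01, -1.18]
    - [0, 2.02, -2.35]
    - [0, 3.05, -3.51]
    - [0, 3.05, -3.51]
    - [0, 3.05, -3.51]
    - [0, 3.05, -3.51]
    - [0, 3.05, -3.51]
    - [0, 3.05, -3.51]
    - [0, 2.02, -2.35]
    - [0, 1.01, -1.18]
    - [0, 0, 0]
  turn:
    - [0, 0, 0]
    - [0.5, 0, 0]
    - [1, 0, 0]
    - [1.5, 0, 0]
    - [1.5, 0, 0]
    - [1.5, 0, 0]
    - [1.5, 0, 0]
    - [1.5, 0, 0]
    - [1.5, 0, 0]
    - [1, 0, 0]
    - [0.5, 0, 0]
    - [0, 0, 0]
  claw: [5, 5, 5, 5, 5, 5, 5, 5, 5, 5, 5, 5]

```text
t: 13.8
tcp_pos: [0.3999, 0.3001, 0.1533]
tool_rot: [0.182, 0.683, 0.683, 0.183]
force: [-0.1, 2.0, -1.3]
opening: 0.122
finger_force: 40.0
```

```bash
cat > a.py <<'E'
from h import *
o=get_obs(); q=o['tool_rot']; r=R.from_quat([q[1],q[2],q[3],q[0]]); t=o['tcp_pos']
H=np.array([.574,.122])
for d in (14,19):
    g=t-r.apply([0,0,d/1e3]); v=g[[0,2]]-H
    print(d,g.round(4),"rad",np.hypot(*v).round(4),"lid",np.arctan2(v[1],-v[0])-np.arctan2(.004,.186))
print(t,"tilt",np.degrees(np.arctan2(r.as_matrix()[0,2],-r.as_matrix()[2,2])),o['force'].round(1),o['joint_positions'].round(2),o['opening'])
E
python3 a.py
```

```text
14 [0.3929 0.3    0.1654] rad 0.1862 lid 0.2139774326369529
19 [0.3904 0.3    0.1698] rad 0.1897 lid 0.2331258679951458
[0.3999172  0.30005079 0.15331017] tilt 29.925882213540866 [-0.1  2.  -1.3] [ 0.75 -0.24  1.92 -0.39  1.1   0.87] 0.12204889356277972
```

move_arm:
  translation:
    - [0, 1.01, -1.18]
    - [0, 2.02, -2.35]
    - [0, 3.05, -3.51]
    - [0, 3.05, -3.51]
    - [0, 3.05, -3.51]
    - [0, 3.05, -3.51]
    - [0, 3.05, -3.51]
    - [0, 3.05, -3.51]
    - [0, 3.05, -3.51]
    - [0, 3.05, -3.51]
    - [0, 3.05, -3.51]
    - [0, 3.05, -3.51]
    - [0, 3.05, -3.51]
    - [0, 3.05, -3.51]
    - [0, 3.05, -3.51]
    - [0, 2.02, -2.35]
    - [0, 1.01, -1.18]
    - [0, 0, 0]
    - [0, 0, 0]
  turn:
    - [0.5, 0, 0]
    - [1, 0, 0]
    - [1.5, 0, 0]
    - [1.5, 0, 0]
    - [1.5, 0, 0]
    - [1.5, 0, 0]
    - [1.5, 0, 0]
    - [1.5, 0, 0]
    - [1.5, 0, 0]
    - [1.5, 0, 0]
    - [1.5, 0, 0]
    - [1.5, 0, 0]
    - [1.5, 0, 0]
    - [1.5, 0, 0]
    - [1.5, 0, 0]
    - [1, 0, 0]
    - [0.5, 0, 0]
    - [0, 0, 0]
    - [0, 0, 0]
  claw: [5, 5, 5, 5, 5, 5, 5, 5, 5, 5, 5, 5, 5, 5, 5, 5, 5, 5, 5]

```text
t: 15.38
tcp_pos: [0.4248, 0.3005, 0.2175]
tool_rot: [0.045, 0.705, 0.706, 0.046]
force: [-2.1, 4.4, 2.1]
opening: 0.12
finger_force: 40.3
```

```bash
python3 a.py
```

```text
14 [0.423  0.3005 0.2314] rad 0.1864 lid 0.605375186452381
19 [0.4224 0.3005 0.2363] rad 0.1899 lid 0.6245338457988883
[0.42481324 0.30052037 0.21748425] tilt 7.396038843487926 [-2.1  4.4  2.1] [ 0.55 -0.05  1.54 -0.07  1.54  0.55] 0.1200926435188503
```

move_arm:
  translation:
    - [0.3, 1.01, -1.18]
    - [0.3, 2.02, -2.35]
    - [0.3, 3.05, -3.51]
    - [0, 3.05, -3.51]
    - [0.2, 3.05, -3.51]
    - [0, 3.05, -3.51]
    - [0, 3.05, -3.51]
    - [0, 3.05, -3.51]
    - [0, 3.05, -3.51]
    - [0, 3.05, -3.51]
    - [0, 2.02, -2.35]
    - [0, 1.01, -1.18]
    - [0, 0, 0]
    - [0, 0, 0]
    - [0, 0, 0]
  turn:
    - [0.5, 0, 0]
    - [1, 0, 0]
    - [1.5, 0, 0]
    - [1.5, 0, 0]
    - [1.5, 0, 0]
    - [1.5, 0, 0]
    - [1.5, 0, 0]
    - [1.5, 0, 0]
    - [1.5, 0, 0]
    - [1.5, 0, 0]
    - [1, 0, 0]
    - [0.5, 0, 0]
    - [0, 0, 0]
    - [0, 0, 0]
    - [0, 0, 0]
  claw: [5, 5, 5, 5, 5, 5, 5, 5, 5, 5, 5, 5, 5, 5, 5]

```text
t: 16.63
tcp_pos: [0.4552, 0.3011, 0.2537]
tool_rot: [-0.047, 0.705, 0.706, -0.046]
force: [-2.1, 4.9, 3.3]
opening: 0.118
finger_force: 40.5
```

```bash
python3 a.py; python3 - <<'E'
from h import *
b=eyes.read_camera("scene")[:,:,::-1]
crop("",210,120,200,150,4,"pics/s7.png",b)
E
```

```text
14 [0.457  0.3011 0.2676] rad 0.1867 lid 0.8724003982200393
19 [0.4577 0.3011 0.2725] rad 0.1902 lid 0.8914279134990043
[0.45519624 0.3010866  0.25367402] tilt -7.584037850854495 [-2.1  4.9  3.3] [0.45 0.16 1.26 0.06 1.85 0.46] 0.11792169322549363
```

View pics/s7.png

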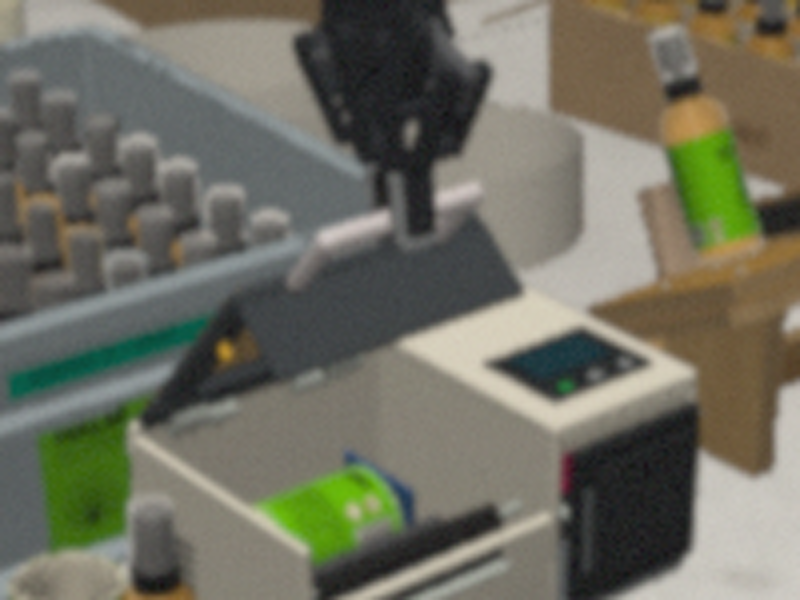

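The lid is held past balance at about 0.87 rad, with the door shut and the bottle untouched. I'll ease it back to about 0.75 rad.

move_arm:
  translation:
    - [0.2, -1, 1.19]
    - [0.2, -1.98, 2.38]
    - [0, -1.98, 2.38]
    - [0, -1.98, 2.38]
    - [0, -1.98, 2.38]
    - [0, -1.98, 2.38]
    - [0, -1.98, 2.38]
    - [0, -1, 1.19]
    - [0, 0, 0]
    - [0, 0, 0]
    - [0, 0, 0]
    - [0, 0, 0]
    - [0, 0, 0]
    - [0, 0, 0]
  turn:
    - [-0.5, 0, 0]
    - [-1, 0, 0]
    - [-1, 0, 0]
    - [-1, 0, 0]
    - [-1, 0, 0]
    - [-1, 0, 0]
    - [-1, 0, 0]
    - [-0.5, 0, 0]
    - [0, 0, 0]
    - [0, 0, 0]
    - [0, 0, 0]
    - [0, 0, 0]
    - [0, 0, 0]
    - [0, 0, 0]
  claw: [5, 5, 5, 5, 5, 5, 5, 5, 5, 5, 5, 5, 5, 5]

```text
t: 17.85
tcp_pos: [0.4395, 0.3008, 0.2374]
tool_rot: [-0.004, 0.707, 0.707, -0.004]
force: [-6.0, 2.1, 5.5]
opening: 0.12
finger_force: 40.8
```

```bash
python3 a.py; python3 - <<'E'
from h import *
a=eyes.read_camera("top")[:,:,::-1];o=cv2.imread("pics/top0.png")
for n,(x,y,w,h) in dict(bottle=(236,240,28,26),roll=(232,205,30,30),tin=(425,268,48,46)).items():
    d=cv2.absdiff(a[y:y+h,x:x+w],o[y:y+h,x:x+w]); print(n,d.mean().round(2),d.max())
E
```

```text
14 [0.4397 0.3008 0.2514] rad 0.1865 lid 0.745143863880604
19 [0.4397 0.3008 0.2564] rad 0.19 lid 0.7643157284473067
[0.4394936  0.30080775 0.23739518] tilt -0.6794237614566367 [-6.   2.1  5.5] [0.49 0.05 1.39 0.   1.7  0.49] 0.12030339019429154
bottle 46.31 174
roll 1.17 3
tin 1.27 3
```

```bash
python3 - <<'E'
from h import *
a=eyes.read_camera("top")[:,:,::-1];o=cv2.imread("pics/top0.png")
b=eyes.read_camera("scene")[:,:,::-1];p=cv2.imread("pics/scene0.png")
x,y,w,h=236,245,28,72
d=cv2.absdiff(b[y:y+h,x:x+w],p[y:y+h,x:x+w]); print("scene bottle",d.mean(),d.max())
d=cv2.absdiff(a,o).max(2); 
for r in range(236,300,6): print(r,[tuple(int(k) for k in a[r,c]) if d[r,c]>25 else 0 for c in range(232,275,8)])
E
```

```text
scene bottle 2.5906084656084656 25
236 [0, 0, 0, 0, (111, 110, 92), (102, 103, 63)]
242 [0, 0, (93, 93, 66), (80, 80, 50), (108, 107, 67), (115, 115, 72)]
248 [0, 0, (107, 107, 67), (114, 115, 71), (116, 117, 73), (123, 123, 78)]
254 [0, 0, (108, 108, 71), (122, 122, 76), (88, 88, 55), (130, 130, 83)]
260 [0, 0, (128, 147, 151), (127, 128, 81), (107, 107, 67), (140, 140, 95)]
266 [0, 0, 0, (135, 135, 89), (142, 142, 97), (128, 128, 85)]
272 [0, 0, 0, (121, 121, 84), (138, 139, 93), (73, 72, 44)]
278 [0, 0, 0, 0, (138, 138, 92), (132, 131, 86)]
284 [0, 0, 0, 0, (127, 126, 83), (137, 137, 92)]
290 [0, 0, 0, 0, 0, (138, 138, 93)]
296 [0, 0, 0, 0, 0, (139, 138, 96)]
```

The top-view change over the bottle is the teal arm passing in front of it. The scene view shows the bottle unmoved.

```bash
python3 -c "
from rig import get_obs,workorder
print(get_obs()['qvel'].round(4)); print(workorder.hand_in())"
```

```text
[-0.0007  0.      0.0007  0.0005 -0.0007  0.0001]
the job is handed in; nothing more can be done
None
```

The job is handed in at about 18 s: the door measured shut, the lid went to about 0.87 rad and is now held still by its bar at about 0.75 rad, just below the 0.80 balance point, and the bottle, label roll and tin have not moved.

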